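# Close up the gauge chest

## Robot

A 6-joint arm with a two-finger parallel gripper is mounted at the origin on the work surface. World frame = base frame: x ahead of the robot, y to its left, z up, the work surface at z = 0. Lengths are in m, angles in degrees, forces in N, time in s.
With the tool pointing down it reaches from about 0.375 to 0.9 m from the base axis. Payload 3.1 kg.
Tool frame: the origin (TCP) lies at the very end of the fingers, on their centre line; the grasp point (between the pads) lies 19 mm behind it; z points along the fingers, y is the line along which they close (so a half turn about z gives the same grasp; the last joint's range is limited). The gripper opens to 87 mm and grips with 3 to 60 N. Pads are 19 mm wide; open, the fingers measure 117 mm over their backs; the gripper's body (75 mm by 190 mm) begins 51 mm behind the grasp point.
Start: joints at [-78.065, 30.224, 82.088, -0, 67.689, -10.227], TCP at [0.236, -0.579, 0.223] pointing down, gripper open.
Joint ranges: [-176.69, 176.69], [-43.24, 126.21], [12.49, 139.97], [-82, 262], [0, 151.66], [-163.58, 163.58]. Speed limits (degrees/s): [159.86, 159.86, 180, 180, 180, 180].

## Interface

Orientations are given as a 3x3 rotation matrix whose columns are the frame's x, y, z axes.
In Python, from rig import readout, viewer, ticket gives the robot as it stands.
- The arm moves only by the tool send_rows, never from a script. Its argument "moves" is a list of rows, each a list of 6 numbers: the shift along the tool's x, y, z in units of 250 mm (1.0 is 250 mm), then the turn, a rotation vector about the tool's x, y, z in units of 90 degrees (1.0 is 90 degrees). A call has 1 to 12 rows; each row is the pose to reach, as a shift and turn from the pose commanded when the call began, along the tool's axes at that moment; what a row does not reach only later rows make up. A row lasts 1/10 s, in which the tool goes at most 50 mm and 8.59 degrees, less where a joint would pass 70% of its speed; a pose out of reach is approached as far as the arm can. A call with a number of a shift or a turn outside -1 to 1 is refused whole. A call with a gripper value outside its range is refused whole. "grip" is the opening, from 0 (shut) to 1 (fully open), set as the call begins (left out, the last holds). The fingers move at their own pace and stop on an object; the grip force is fixed at half the most. Time passes only in rows, so rows that repeat a pose let the fingers close. It gives the time, the measured TCP pose, the force, the opening and the grip force at its end, in the units of the state.
- readout.read_state(): the state, without advancing time (a new reading comes with each control period).
- viewer.capture(name): name is "scene" or "top"; returns (picture, depth): 420x560x3 uint8, red, green, blue; 420x560 float32, m along the optical axis (not along the pixel's ray), 0 where there is no reading.
- viewer.camera_info(name): a dict with "fx", "fy", "cx", "cy" (pixels), "distortion" ([k1, k2, p1, p2, k3] as OpenCV has them; the pictures are not rectified), "R" (3x3) and "t" (3): a world point X has camera coordinates R X + t. Camera axes: x right, y down, z forward; pixel columns grow to the right and rows downward; lengths in m; the calibration is good to about 2 mm. A picture is of the moment at which its call begins. camera_info takes no time and is no camera call.
- ticket.hand_in(): hands the job in; it is judged then, once.
The state is a dict: "time_s": time; "joint_positions": joint angles; "qvel": joint speeds; "tau": joint torques, N m; "position": TCP position; "tcp_rot": TCP orientation; "force": force on the tool from outside, world axes, zero at the start; "moment": the same for the moment, N m; "opening": opening from 0.0 (shut) to 1.0 (fully open); "grasp_force": force on a finger pad.
Only numpy, scipy, OpenCV 4.12 (cv2) and the standard library are available. Lean on these libraries where they do the work, as an engineer would, in place of code of your own. Each camera call takes 0.05 s, during which the arm holds its last target. There are 200 camera calls.

## Task

Close up the blue gauge chest on the bench: with the fingertips push both drawers fully home, in either order, and only then press the lid down until it is shut flat. Only push from outside: do not grip or lift anything, pull anything further open, or put a finger inside a drawer or under the lid. Do not slam anything, and leave the tools and parts standing around the chest where they are.

Things in the scene. Friction and masses are not known exactly. Their poses are not given: they have to be found in the camera images.
- chest: blue steel gauge chest fixed to the bench: 180 deep (x), 300 wide (y), 85 high, plus the 10 thick lid. Origin: centre of its underside; its own -x faces the robot (the drawers' side), z up. The middle of its top is an open tray. Its pose differs each time, yaw up to 0.35 rad either way.
- drawer_left (a joint): the left drawer (on the +y side of the chest): metres open along the chest's -x; 0 = fully home. Starts 0.03 to 0.085 open, can slide to 0.15; about 2 N of friction, stays where left. Grey front 141 wide, 12 thick, 7 to 55 above the bench, with a pull; right behind it a dark steel tray 160 deep, 126 wide, rim 53 above the bench, with parts in it: no finger may touch the tray.
- drawer_left_pull (a point): centre of the front (-x) face of the aluminium pull of the left drawer (on the +y side of the chest): a solid block 100 wide (y), 18 high, standing 25 out from the drawer front, its middle 35 above the bench. Axes as the chest; moves with the drawer. With the drawer home this point is at chest x -127 mm.
- drawer_right (a joint): the right drawer (on the -y side of the chest): metres open along the chest's -x; 0 = fully home. Starts 0.03 to 0.085 open, can slide to 0.15; about 2 N of friction, stays where left. Grey front 141 wide, 12 thick, 7 to 55 above the bench, with a pull; right behind it a dark steel tray 160 deep, 126 wide, rim 53 above the bench, with parts in it: no finger may touch the tray.
- drawer_right_pull (a point): centre of the front (-x) face of the aluminium pull of the right drawer (on the -y side of the chest): a solid block 100 wide (y), 18 high, standing 25 out from the drawer front, its middle 35 above the bench. Axes as the chest; moves with the drawer. With the drawer home this point is at chest x -127 mm.
- lid (a joint): blue lid of the chest, hinged along the chest's far (+x) top edge: radians open; 0 = shut flat on the rim. It starts 0.55 to 1.0 open (sloping up towards the robot) and stays where left (stiff hinge; 1 to 6 N downward at the free edge moves it). On its underside a grey lining pad 135 by 250, 6 thick, 22 or more from the lid's edges: not to be touched by the fingers.
- lid_edge (a point): middle of the lid's free edge, on its outer (top when shut) face. The lid is a plate 180 from hinge to edge, 300 wide, 10 thick. Axes turn with the lid: at 0 as the chest's.
- lid_hinge (a point): middle of the lid's hinge axis, 85 above the bench, at chest x +90 mm; the axis runs along the chest's y. The plate's underside passes through the axis; its outer face is 10 above it when shut.
- plug_gauge: bright steel plug gauge standing upright, 44 diameter foot, 120 high. Bystander, loose, to be left alone. Origin: centre of its underside.
- ring_gauge: dark steel ring, 64 outer diameter, 24 high, lying flat. Bystander, loose, to be left alone. Origin: centre of its underside.
- oil_bottle: yellow oil bottle with red cap, 52 diameter, 130 high. Bystander, loose, to be left alone. Origin: centre of its underside.
- tin: green tin with a white lid, 60 diameter, 60 high. Bystander, loose, to be left alone. Origin: centre of its underside.
- workpiece: dark steel block 60x50x45 with an aluminium boss of 36 diameter sticking 35 out of its -x face. Bystander, loose, to be left alone. Origin: centre of its underside.
- wrench: steel wrench lying on the bench, about 180 long. Bystander, loose, to be left alone. Origin: centre of its underside.

How it is judged (in metres and radians):
On the way, in this order (a step that is already met when the one before it is completed fails the run):
1. both drawers are pushed fully home, the lid still open (value of joint each of drawer_left, drawer_right below 0.004 m and value of joint lid above 0.3 rad), for 0.2 s.
2. then the lid is pressed shut (value of joint each of drawer_left, drawer_right below 0.004 m and value of joint lid below 0.03 rad), for 0.2 s.
At the end, for the whole second after the job is handed in: Both drawers are within 4 mm of fully home and the lid is shut within 0.03 rad (all of step 2); the robot touches nothing.
It fails at once if a loose tool or part around the chest is moved more than 20 mm, lifted or knocked over (distance of any of plug_gauge, ring_gauge, oil_bottle, tin, workpiece, wrench from where it was at the start of the episode above 0.02 m or angle between any of plug_gauge, ring_gauge, oil_bottle, tin, workpiece, wrench's own z axis and vertical above 0.35 rad).
It fails at once if a finger reaches inside a drawer (gripping its front or what is in it) (contact force between the fingers and drawer_left_c2 above 1 N or contact force between the fingers and drawer_left_c3 above 1 N or contact force between the fingers and drawer_left_c4 above 1 N or contact force between the fingers and drawer_left_c5 above 1 N or contact force between the fingers and drawer_left_c6 above 1 N or contact force between the fingers and drawer_right_c2 above 1 N or contact force between the fingers and drawer_right_c3 above 1 N or contact force between the fingers and drawer_right_c4 above 1 N or contact force between the fingers and drawer_right_c5 above 1 N or contact force between the fingers and drawer_right_c6 above 1 N).
It fails at once if a finger touches the underside of the lid (gripping or lifting it) (contact force between the fingers and lid_c1 above 1 N).
It fails at once if the lid is lifted or a drawer is pulled further open than it can start (value of joint lid above 1.15 rad or value of joint any of drawer_left, drawer_right above 0.11 m).
It fails at once if a drawer (faster than 0.6 m/s) or the lid (faster than 4 rad/s) is slammed (velocity of joint any of drawer_left, drawer_right below -0.6 m/s or velocity of joint lid below -4 rad/s).
It also fails if it takes over 54 s, if anything falls off the work surface, if the arm or the gripper's body presses on something with over 40 N, if the wrist force passes 120 N, or if a joint passes its speed limit or range.

## Working session

There is one attempt and no reset: what is moved stays moved. The work goes in short steps, Python scripts to look and compute and a tool call to move; the robot and the scene stay as the last step left them, time stands still between calls to the robot, and variables do not carry over. Pictures are saved under pics/ and viewed, at most 10 in all, crops included, and the job is handed in when it is done.

Besides the shell and the picture viewer there is one more tool, called after ">>>" as a command line: name --pt "numbers of a row" for each row, then --argument value for the rest. send_rows: Moves the arm, as the interface text tells. Shifts and turns lie within -1 to 1; 1 stands for 250 mm of shift or 90 degrees of turn. Its arguments: {"type":"object","properties":{"moves":{"type":"array"},"grip":{"type":"number"}},"required":["moves"]}

```bash
ls; mkdir -p pics; cat > h.py <<'E'
import numpy as np, cv2
from rig import readout, viewer, ticket
def cloud(name):
    im,d=viewer.capture(name); c=viewer.camera_info(name)
    K=np.array([[c['fx'],0,c['cx']],[0,c['fy'],c['cy']],[0,0,1]])
    v,u=np.mgrid[0:d.shape[0],0:d.shape[1]]
    n=cv2.undistortPoints(np.stack([u,v],-1).reshape(-1,1,2).astype(np.float64),K,np.array(c['distortion'],float)).reshape(d.shape+(2,))
    P=np.dstack([n[...,0]*d,n[...,1]*d,d])
    W=(P-np.array(c['t']))@np.array(c['R'])
    W[d==0]=np.nan
    return im,W
E
python3 - <<'E'
from h import *
for n in ("scene","top"):
    im,W=cloud(n); np.savez(n+'.npz',im=im,W=W)
    cv2.imwrite(f'pics/{n}0.png',im[...,::-1])
print(viewer.camera_info("top")['t'],viewer.camera_info("scene"))
E
```

```text
pics
[-0.01911567  0.6539263   1.02013248] {'fx': 517.6817469045333, 'fy': 517.6817469045333, 'cx': 282.48801410387375, 'cy': 215.56564816202174, 'distortion': array([-0.16040184,  0.        ,  0.        ,  0.        ,  0.        ]), 'R': array([[ 0.99879258, -0.04883034, -0.00538391],
       [-0.04543797, -0.87657845, -0.47910919],
       [ 0.01867564,  0.47877534, -0.8777388 ]]), 't': array([-0.65149872,  0.05115846,  1.63906545])}
```

View pics/scene0.png

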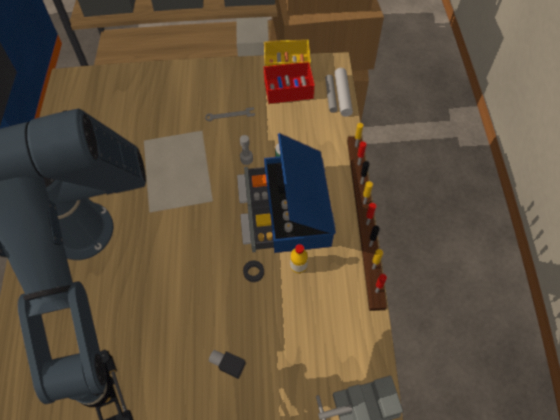

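View pics/top0.png

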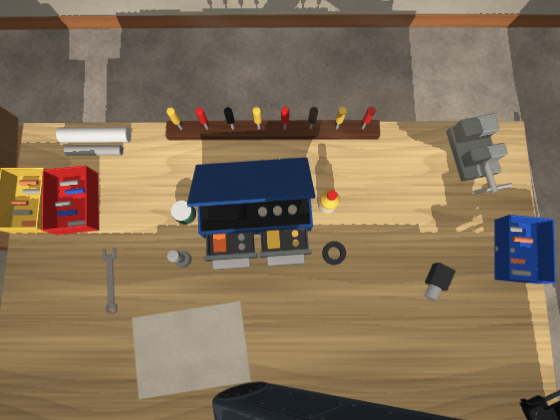

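The scene view shows the chest near (290,200), with both drawers open and the lid up. In the top view the pulls are at about (231,264) and (286,259). The plug gauge is at (178,257), the ring at (334,252), the bottle at (330,201) and the tin at (183,211).

```bash
python3 - <<'E'
from h import *
np.set_printoptions(precision=4,suppress=True)
D={}
for n in ("top","scene"):
    z=np.load(n+'.npz'); im,W=z['im'],z['W']; D[n]=(im,W)
    print(n)
    pts={'top':dict(pl=(231,264),pr=(286,260),plug=(178,257),ring=(334,243),bottle=(332,196),tin=(183,211),lidNL=(193,199),lidNR=(311,195),lidFL=(193,168),lidFR=(305,161),wr=(110,290)),
     'scene':dict(pl=(242,187),pr=(247,228),plug=(245,141),bottle=(299,250),tin=(281,147))}[n]
    for k,(u,v) in pts.items(): print(k,W[v,u])
    hsv=cv2.cvtColor(im,cv2.COLOR_RGB2HSV)
    X,Y,Z=W[...,0],W[...,1],W[...,2]
    m=(hsv[...,0]>100)&(hsv[...,0]<125)&(hsv[...,1]>120)&(X>.45)&(X<.9)&(Z>.1)&(Y>-.2)&(Y<.3)
    P=W[m]; 
    # ransac plane
    rng=np.random.default_rng(0);best=None;bc=0
    for _ in range(400):
        a=P[rng.choice(len(P),3,False)]; nn=np.cross(a[1]-a[0],a[2]-a[0]); nn/=np.linalg.norm(nn)+1e-12
        s=np.abs((P-a[0])@nn)<.003
        if s.sum()>bc: bc=s.sum();best=s
    Q=P[best]; c=Q.mean(0); nn=np.linalg.svd(Q-c,full_matrices=False)[2][2]; nn*=np.sign(nn[2])
    print('lid plane n',nn,'c',c,len(P),len(Q),'open',np.arccos(nn[2]),'yaw',np.arctan2(-nn[1],-nn[0]))
    # in-plane extents
    yaw=np.arctan2(-nn[1],-nn[0]); yv=np.array([-np.sin(yaw),np.cos(yaw),0]); xv=np.cross(yv,nn)
    q=np.c_[(Q)@xv,Q@yv]; r=cv2.minAreaRect(q.astype(np.float32)); print('rect',r)
    ctr=r[0][0]*xv+r[0][1]*yv+nn*(c@nn); print('lid centre',ctr,'xv',xv)
    # drawer fronts / pulls
    for z0,z1 in((.036,.048),(.05,.06)):
        mm=(Z>z0)&(Z<z1)&(X>.4)&(X<.7)&(Y>-.2)&(Y<.25)&(hsv[...,1]<70)
        xh=np.array([np.cos(yaw),np.sin(yaw)]);yh=np.array([-np.sin(yaw),np.cos(yaw)])
        S=W[mm][:,:2]; a=S@xh;b=S@yh
        for b0 in np.arange(-.2,.25,.02):
            s=(b>=b0)&(b<b0+.02)
            if s.sum()>3: print(z0,'%.2f'%b0,s.sum(),np.percentile(a[s],[2,10,50,90]))
E
```

```text
top
pl [0.5221 0.1092 0.0455]
pr [ 0.5324 -0.0376  0.0455]
plug [0.5349 0.2334 0.1174]
ring [ 0.5801 -0.1696  0.0256]
bottle [ 0.6873 -0.154   0.1307]
tin [0.6642 0.2408 0.0576]
lidNL [0.665  0.1836 0.1973]
lidNR [ 0.6709 -0.0947  0.2098]
lidFL [0.8024 0.2306 0.0036]
lidFR [ 0.788  -0.0883  0.1074]
wr [0.4543 0.4448 0.006 ]
lid plane n [0.659  0.0437 0.7509] c [0.7171 0.0495 0.162 ] 4781 4543 open 0.7213859432361313 yaw -3.0754048250733645
rect ((-0.44029611349105835, -0.0022507905960083008), (0.2972230911254883, 0.17489208281040192), 89.98686981201172)
lid centre [0.7227 0.0502 0.157 ] xv [-0.7492 -0.0497  0.6604]
0.036 -0.14 39 [-0.6093 -0.5964 -0.5425 -0.5235]
0.036 -0.12 69 [-0.5416 -0.5406 -0.5306 -0.5202]
0.036 -0.10 65 [-0.5424 -0.5401 -0.5294 -0.5191]
0.036 -0.08 69 [-0.542  -0.541  -0.5305 -0.52  ]
0.036 -0.06 112 [-0.6073 -0.6001 -0.5402 -0.5212]
0.036 -0.04 61 [-0.596  -0.5696 -0.5312 -0.52  ]
0.036 -0.02 7 [-0.5866 -0.5853 -0.5774 -0.5424]
0.036 -0.00 4 [-0.5959 -0.5951 -0.5912 -0.5564]
0.036 0.02 64 [-0.5422 -0.5399 -0.5293 -0.5193]
0.036 0.04 70 [-0.5416 -0.5392 -0.5291
[... 2679 characters left out ...]
9 [-0.6448 -0.6417 -0.6033 -0.5513]
0.05 -0.12 45 [-0.6443 -0.6403 -0.6232 -0.546 ]
0.05 -0.10 51 [-0.6448 -0.6416 -0.5599 -0.5471]
0.05 -0.08 51 [-0.6464 -0.6427 -0.6232 -0.5469]
0.05 -0.06 53 [-0.6464 -0.6434 -0.5604 -0.5459]
0.05 -0.04 68 [-0.6628 -0.6577 -0.6295 -0.5497]
0.05 -0.02 71 [-0.6625 -0.6556 -0.6262 -0.5536]
0.05 -0.00 78 [-0.651  -0.6467 -0.5923 -0.5498]
0.05 0.02 82 [-0.6621 -0.6545 -0.6316 -0.5485]
0.05 0.04 64 [-0.6508 -0.6442 -0.6235 -0.547 ]
0.05 0.06 85 [-0.6788 -0.6612 -0.6309 -0.5494]
0.05 0.08 95 [-0.6915 -0.687  -0.6381 -0.5493]
0.05 0.10 116 [-0.6921 -0.6871 -0.6482 -0.5531]
0.05 0.12 44 [-0.6074 -0.6009 -0.5662 -0.5492]
0.05 0.20 7 [-0.6745 -0.673  -0.6664 -0.6599]
```

```bash
cat >> h.py <<'E'
from scipy.spatial.transform import Rotation as Ro
YAW=.066
def world(a,b,z): return np.array([a*np.cos(YAW)-b*np.sin(YAW),a*np.sin(YAW)+b*np.cos(YAW),z])
def row(p,Rt=None):
    s=readout.read_state(); R=np.array(s['tcp_rot'])
    if Rt is None: Rt=R
    return np.r_[R.T@(np.array(p)-s['position'])/.25, Ro.from_matrix(R.T@Rt).as_rotvec()/(np.pi/2)]
def down(k): # tool y along k * chest y
    y=k*np.array([-np.sin(YAW),np.cos(YAW),0]); z=np.array([0,0,-1.]); return np.c_[np.cross(y,z),y,z]
E
python3 - <<'E'
from h import *
np.set_printoptions(precision=4,suppress=True)
s=readout.read_state(); print(s['time_s'],s['position'],s['tcp_rot'],s['opening'])
for k in(1,-1):
  print(row(world(.455,.004,.22),down(k)))
  print(row(world(.455,.004,.031),down(k)))
E
```

```text
0.1 [ 0.2356 -0.5782  0.2217] [[ 0.9261  0.3772 -0.0004]
 [ 0.3772 -0.9261  0.0019]
 [ 0.0003 -0.0019 -1.    ]] 1.0019117313549812
[ 1.7316 -1.9388  0.011   0.     -0.0018 -1.7958]
[ 1.7314 -1.9373  0.767   0.     -0.0018 -1.7958]
[ 1.7316 -1.9388  0.011  -0.0012 -0.      0.2042]
[ 1.7314 -1.9373  0.767  -0.0012 -0.      0.2042]
```

>>> send_rows --pt "0.87 -0.97 0 0 0 0.2" --pt "0.87 -0.97 0 0 0 0.2" --pt "0.87 -0.97 0 0 0 0.2" --pt "0.87 -0.97 0 0 0 0.2" --pt "0.87 -0.97 0 0 0 0.2" --pt "0.87 -0.97 0 0 0 0.2" --pt "0.87 -0.97 0 0 0 0.2" --pt "0.87 -0.97 0 0 0 0.2"

```text
time_s: 0.9
position: [0.3456, -0.2679, 0.2222]
tcp_rot: [[0.997, 0.077, -0.002], [0.077, -0.997, 0.003], [-0.001, -0.003, -1.0]]
force: [-0.1, -0.5, -0.7]
opening: 1.004
grasp_force: 0.0
```

```bash
python3 - <<'E'
from h import *
np.set_printoptions(precision=4,suppress=True)
print(row(world(.455,.004,.22),down(-1)))
E
```

```text
[ 0.5245 -1.1708  0.0119 -0.002   0.0008  0.0071]
```

>>> send_rows --pt "0.45 -1 0 0 0 0" --pt "0.45 -1 0 0 0 0" --pt "0.45 -1 0 0 0 0" --pt "0.45 -1 0 0 0 0" --pt "0.45 -1 0 0 0 0" --pt "0.45 -1 0 0 0 0" --pt "0.45 -1 0 0 0 0" --pt "0.45 -1 0 0 0 0" --pt "0.45 -1 0 0 0 0"

```text
time_s: 1.8
position: [0.4398, -0.016, 0.2224]
tcp_rot: [[0.997, 0.071, -0.0], [0.071, -0.997, -0.001], [-0.0, 0.0, -1.0]]
force: [-0.4, 0.7, -0.0]
opening: 1.004
grasp_force: 0.0
```

```bash
python3 - <<'E'
from h import *
np.set_printoptions(precision=4,suppress=True)
print(row(world(.455,.004,.22),down(-1)))
print(row(world(.455,.004,.031),down(-1)))
E
```

```text
[ 0.0699 -0.1957  0.0096  0.0003  0.0002  0.0032]
[ 0.0701 -0.196   0.7656  0.0003  0.0002  0.0032]
```

>>> send_rows --pt "0.07 -0.196 0 0 0 0.003" --pt "0.07 -0.196 0.15 0 0 0.003" --pt "0.07 -0.196 0.35 0 0 0.003" --pt "0.07 -0.196 0.55 0 0 0.003" --pt "0.07 -0.196 0.7 0 0 0.003" --pt "0.07 -0.196 0.765 0 0 0.003" --pt "0.07 -0.196 0.765 0 0 0.003" --pt "0.07 -0.196 0.765 0 0 0.003" --pt "0.07 -0.196 0.765 0 0 0.003"

```text
time_s: 2.7
position: [0.4548, 0.0346, 0.0324]
tcp_rot: [[0.998, 0.067, 0.003], [0.067, -0.998, -0.0], [0.003, 0.001, -1.0]]
force: [0.4, -0.2, -0.0]
opening: 1.003
grasp_force: 0.0
```

```bash
python3 - <<'E'
from h import *
np.set_printoptions(precision=4,suppress=True)
print(row(world(.455,.004,.031),down(-1)), row(world(.505,.004,.031),down(-1)))
im,W=cloud('top'); cv2.imwrite('pics/t1.png',cv2.resize(im[180:340,120:400,::-1],(784,448)))
E
```

```text
[-0.0042  0.0022  0.0057  0.0004 -0.0016  0.0004] [ 0.1958  0.0023  0.0062  0.0004 -0.0016  0.0004]
```

View pics/t1.png

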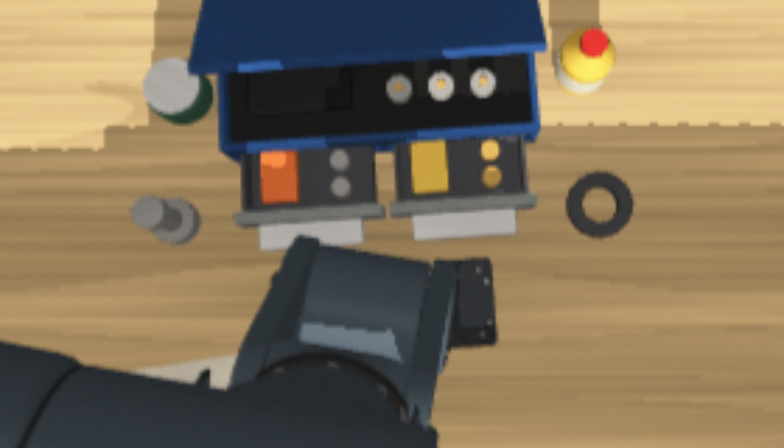

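The fingers stand in front of both pulls. In the crop the gripper is centred at about x=390, between pulls at (311,233) and (465,222). Next I check how far the wrist clears the lid edge.

```bash
python3 - <<'E'
from h import *
im,W=cloud('top'); a=W[...,0]*np.cos(YAW)+W[...,1]*np.sin(YAW); b=W[...,1]*np.cos(YAW)-W[...,0]*np.sin(YAW)
for z0 in np.arange(.08,.6,.04):
    m=(W[...,2]>z0)&(W[...,2]<z0+.04)&(a<.6)&(a>.3)&(abs(b)<.17)
    if m.sum()>5: print('%.2f'%z0,m.sum(),np.percentile(a[m],99),np.percentile(b[m],[1,99]))
E
```

```text
0.12 435 0.4913026798354325 [-0.08944971 -0.03640475]
0.32 209 0.5035945418590507 [-0.05877025  0.05105681]
0.36 1727 0.4951739345599747 [-0.05506401  0.05079861]
0.40 291 0.47771368967317046 [-0.05025494  0.05977783]
0.44 582 0.45541796355781217 [-0.04414294  0.0642819 ]
0.48 588 0.43263843289355786 [-0.03842177  0.0685931 ]
0.52 123 0.4229379450249938 [-0.02186593  0.03260539]
0.56 248 0.4273727892827902 [-0.03512473  0.0640033 ]
```

>>> send_rows --pt "0.08 0 0 0 0 0" --pt "0.16 0 0 0 0 0" --pt "0.2 0 0 0 0 0" --pt "0.22 0 0 0 0 0" --pt "0.24 0 0 0 0 0" --pt "0.26 0 0 0 0 0" --pt "0.26 0 0 0 0 0"

```text
time_s: 3.5
position: [0.5179, 0.0403, 0.0312]
tcp_rot: [[0.998, 0.068, -0.001], [0.068, -0.998, 0.001], [-0.001, -0.001, -1.0]]
force: [-3.0, 0.5, 2.5]
opening: 0.998
grasp_force: 1.5
```

>>> send_rows --pt "0.03 0 0 0 0 0" --pt "0.06 0 0 0 0 0" --pt "0.09 0 0 0 0 0" --pt "0.12 0 0 0 0 0" --pt "0.13 0 0 0 0 0" --pt "0.14 0 0 0 0 0" --pt "0.14 0 0 0 0 0"

```text
time_s: 4.2
position: [0.554, 0.0424, 0.0312]
tcp_rot: [[0.998, 0.068, 0.001], [0.068, -0.998, 0.0], [0.001, 0.0, -1.0]]
force: [-3.1, 2.2, -0.7]
opening: 1.0
grasp_force: 1.3
```

>>> send_rows --pt "0.008 0 0 0 0 0" --pt "0.016 0 0 0 0 0" --pt "0.016 0 0 0 0 0"

```text
time_s: 4.5
position: [0.5577, 0.0425, 0.0312]
tcp_rot: [[0.998, 0.068, 0.0], [0.068, -0.998, 0.0], [0.0, -0.0, -1.0]]
force: [-3.9, 1.5, -1.6]
opening: 0.997
grasp_force: 1.6
```

>>> send_rows --pt "0.008 0 0 0 0 0" --pt "0.016 0 0 0 0 0" --pt "0.016 0 0 0 0 0"

```text
time_s: 4.8
position: [0.5615, 0.0428, 0.0312]
tcp_rot: [[0.998, 0.067, -0.0], [0.067, -0.998, 0.0], [-0.0, -0.0, -1.0]]
force: [-4.8, 1.1, -0.6]
opening: 0.998
grasp_force: 2.0
```

>>> send_rows --pt "0.008 0 0 0 0 0" --pt "0.008 0 0 0 0 0"

```text
time_s: 5.0
position: [0.5615, 0.0428, 0.0312]
tcp_rot: [[0.998, 0.067, -0.004], [0.067, -0.998, 0.0], [-0.004, -0.0, -1.0]]
force: [-7.9, 0.5, 0.9]
opening: 0.992
grasp_force: 3.6
```

>>> send_rows --pt "0.008 0 0 0 0 0" --pt "0.008 0 0 0 0 0" --pt "0.008 0 0 0 0 0"

```text
time_s: 5.3
position: [0.5616, 0.0429, 0.0312]
tcp_rot: [[0.998, 0.068, -0.008], [0.068, -0.998, -0.0], [-0.008, -0.001, -1.0]]
force: [-9.9, -1.4, 5.0]
opening: 1.0
grasp_force: 5.2
```

>>> send_rows --pt "0.006 0 0 0 0 0" --pt "0.006 0 0 0 0 0" --pt "0.006 0 0 0 0 0"

```text
time_s: 5.6
position: [0.5616, 0.0429, 0.0312]
tcp_rot: [[0.998, 0.068, -0.011], [0.068, -0.998, -0.0], [-0.011, -0.001, -1.0]]
force: [-13.6, -2.2, 7.1]
opening: 1.002
grasp_force: 6.3
```

```bash
python3 - <<'E'
from h import *
s=readout.read_state(); print(s['force'],s['moment'],s['opening'],s['position'],s['tcp_rot'])
E
```

```text
[-13.55393811  -2.2402057    7.05930531] [-0.52940963  2.07548941 -0.34288857] 1.0019592622282563 [0.56158579 0.04288477 0.03124509] [[ 9.97628667e-01  6.79055435e-02 -1.12195865e-02]
 [ 6.79083863e-02 -9.97691553e-01 -1.27831418e-04]
 [-1.12023671e-02 -6.34375725e-04 -9.99937050e-01]]
```

>>> send_rows --pt "-0.06 0 0 0 0 0" --pt "-0.2 0 0 0 0 0" --pt "-0.4 0 0 0 0 0" --pt "-0.4 0 -0.2 0 0 0" --pt "-0.4 0 -0.4 0 0 0" --pt "-0.4 0 -0.6 0 0 0" --pt "-0.4 0 -0.8 0 0 0" --pt "-0.4 0 -0.96 0 0 0" --pt "-0.4 0 -0.96 0 0 0" --pt "-0.4 0 -0.96 0 0 0"

```text
time_s: 6.6
position: [0.4699, 0.0358, 0.2734]
tcp_rot: [[0.998, 0.068, 0.009], [0.068, -0.998, -0.002], [0.009, 0.002, -1.0]]
force: [-0.0, 0.2, -1.5]
opening: 1.001
grasp_force: 0.0
```

```bash
python3 - <<'E'
from h import *
np.set_printoptions(precision=4,suppress=True)
for n in('top','scene'):
    im,W=cloud(n); hsv=cv2.cvtColor(im,cv2.COLOR_RGB2HSV)
    a=W[...,0]*np.cos(YAW)+W[...,1]*np.sin(YAW); b=W[...,1]*np.cos(YAW)-W[...,0]*np.sin(YAW);Z=W[...,2]
    for nm,b0,b1 in(('L',.045,.115),('R',-.11,-.04)):
        m=(Z>.036)&(Z<.048)&(a>.5)&(a<.63)&(b>b0)&(b<b1)&(hsv[...,1]<70)
        if m.sum()>5: print(n,nm,m.sum(),np.percentile(a[m],[2,10,50,90]))
    m=(hsv[...,0]>100)&(hsv[...,0]<125)&(hsv[...,1]>120)&(a>.64)&(a<.8)&(abs(b)<.14)&(Z>.11)&(Z<.23)
    A=np.c_[a[m],np.ones(m.sum())]; k=np.linalg.lstsq(A,Z[m],rcond=None)[0]; r=abs(A@k-Z[m])<.006
    k=np.linalg.lstsq(A[r],Z[m][r],rcond=None)[0]; print('lid',m.sum(),r.sum(),np.arctan(-k[0]),'z at .66,.78',k[0]*.66+k[1],k[0]*.78+k[1],'a range',np.percentile(a[m],[1,99]))
    if n=='top': cv2.imwrite('pics/t2.png',cv2.resize(im[150:340,120:400,::-1],(784,532)))
for p in((.46,.003,.27),(.66,.003,.27),(.66,.003,.215)): print(row(world(*p),down(-1)))
E
```

```text
top L 228 [0.5727 0.5751 0.585  0.5953]
top R 237 [0.5729 0.5745 0.5847 0.5955]
lid 4217 4098 0.7176263849284781 z at .66,.78 0.2132344102862932 0.10848915798160974 a range [0.6564 0.7765]
scene L 113 [0.5759 0.5779 0.5881 0.5981]
scene R 139 [0.5755 0.5774 0.5873 0.5978]
lid 2957 2851 0.7178056945117942 z at .66,.78 0.2152760992288617 0.11049292961192914 a range [0.6595 0.7803]
[-0.0353  0.0091  0.0031  0.0002 -0.0005  0.0011]
[ 0.7647  0.0106  0.0037  0.0002 -0.0005  0.0011]
[ 0.7645  0.0105  0.2237  0.0002 -0.0005  0.0011]
```

View pics/t2.png

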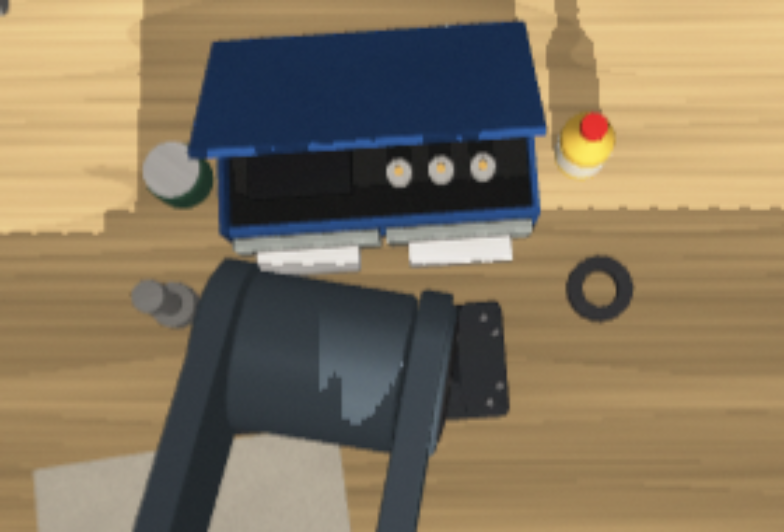

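The top view shows both drawer fronts flush with the chest at about (310,245) and (460,235). Both pulls are at the same depth, and the lid is still at 0.72 rad.

>>> send_rows --pt "0.15 0.01 0 0 0 0" --pt "0.35 0.01 0 0 0 0" --pt "0.55 0.01 0 0 0 0" --pt "0.75 0.01 0 0 0 0" --pt "0.885 0.01 0 0 0 0" --pt "0.885 0.01 0.08 0 0 0" --pt "0.885 0.01 0.16 0 0 0" --pt "0.885 0.01 0.22 0 0 0" --pt "0.885 0.01 0.22 0 0 0" --pt "0.885 0.01 0.22 0 0 0"

```text
time_s: 7.7
position: [0.6878, 0.0488, 0.2145]
tcp_rot: [[0.998, 0.068, -0.003], [0.068, -0.998, 0.0], [-0.003, -0.0, -1.0]]
force: [-0.5, -0.3, -0.1]
opening: 0.995
grasp_force: 0.0
```

```bash
python3 - <<'E'
from h import *
np.set_printoptions(precision=4,suppress=True)
s=readout.read_state(); print(s['position'],s['force'])
for t in (.72,.6,.45,.3,.15,0): print(t,row(world(.7993-.155*np.cos(t)+.01*np.sin(t),.003,.085+.155*np.sin(t)+.01*np.cos(t)),down(-1)))
im,W=cloud('scene'); cv2.imwrite('pics/s2.png',cv2.resize(im[100:300,200:380,::-1],(540,600)))
E
```

```text
[0.6878 0.0488 0.2145] [-0.4789 -0.3257 -0.097 ]
0.72 [-0.0002  0.0014  0.0789 -0.0002  0.0017  0.0011]
0.6 [-0.0495  0.0013  0.1349 -0.0002  0.0017  0.0011]
0.45 [-0.101   0.0013  0.2124 -0.0002  0.0017  0.0011]
0.3 [-0.1404  0.0012  0.2968 -0.0002  0.0017  0.0011]
0.15 [-0.1668  0.0012  0.3861 -0.0002  0.0017  0.0011]
0 [-0.1795  0.0012  0.4783 -0.0002  0.0017  0.0011]
```

View pics/s2.png

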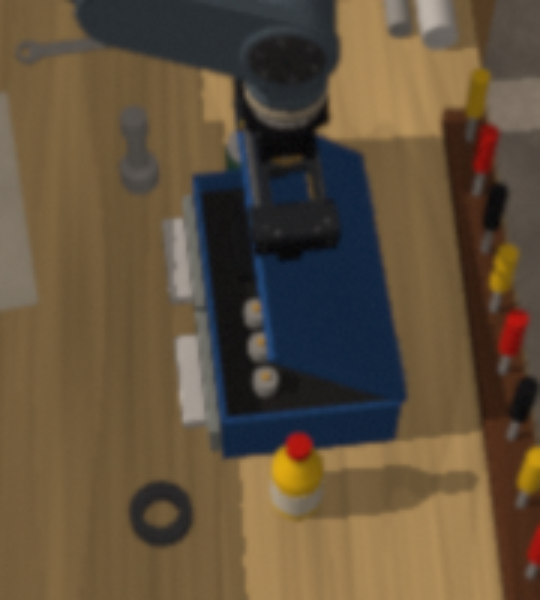

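The fingers are above the outer face of the lid, just inside its free edge (around (265,205) in the crop). Next I press along the arc.

>>> send_rows --pt "0 0 0.04 0 0 0" --pt "0 0 0.08 0 0 0" --pt "-0.025 0 0.108 0 0 0" --pt "-0.05 0 0.135 0 0 0" --pt "-0.067 0 0.16 0 0 0" --pt "-0.084 0 0.186 0 0 0" --pt "-0.101 0 0.212 0 0 0" --pt "-0.101 0 0.212 0 0 0"

```text
time_s: 8.55
position: [0.661, 0.0472, 0.162]
tcp_rot: [[0.998, 0.068, -0.004], [0.068, -0.998, 0.0], [-0.004, -0.0, -1.0]]
force: [0.4, -0.4, 0.3]
opening: 0.998
grasp_force: 0.1
```

```bash
cat > lid.py <<'E'
from h import *
im,W=cloud('scene'); hsv=cv2.cvtColor(im,cv2.COLOR_RGB2HSV)
a=W[...,0]*np.cos(YAW)+W[...,1]*np.sin(YAW); b=W[...,1]*np.cos(YAW)-W[...,0]*np.sin(YAW);Z=W[...,2]
m=(hsv[...,0]>100)&(hsv[...,0]<125)&(hsv[...,1]>120)&(a>.6)&(a<.785)&(b<-.02)&(b>-.14)&(Z>.085)&(Z<.23)
A=np.c_[a[m],np.ones(m.sum())]; k=np.linalg.lstsq(A,Z[m],rcond=None)[0]
for _ in range(5):
    r=abs(A@k-Z[m])<.005; k=np.linalg.lstsq(A[r],Z[m][r],rcond=None)[0]
print('lid',m.sum(),r.sum(),np.arctan(-k[0]),'z at .66',k[0]*.66+k[1],np.percentile(a[m][r],[1,99]))
s=readout.read_state(); print(s['position'],s['force'])
E
python3 lid.py
```

```text
lid 1709 1536 0.4392678507343973 z at .66 0.1590241949770102 [0.63226314 0.78395047]
[0.66139971 0.04725363 0.16237978] [-0.64218189  0.49858096 -0.2157431 ]
```

>>> send_rows --pt "-0.013 0 0.028 0 0 0" --pt "-0.026 0 0.056 0 0 0" --pt "-0.039 0 0.085 0 0 0" --pt "-0.048 0 0.115 0 0 0" --pt "-0.057 0 0.145 0 0 0" --pt "-0.066 0 0.174 0 0 0" --pt "-0.07 0 0.204 0 0 0" --pt "-0.075 0 0.23 0 0 0" --pt "-0.078 0 0.25 0 0 0" --pt "-0.078 0 0.26 0 0 0" --pt "-0.078 0 0.266 0 0 0" --pt "-0.078 0 0.272 0 0 0"

```text
time_s: 9.8
position: [0.6429, 0.0459, 0.0954]
tcp_rot: [[0.998, 0.068, -0.001], [0.068, -0.998, -0.0], [-0.001, -0.0, -1.0]]
force: [-2.8, -1.0, 12.3]
opening: 1.0
grasp_force: 5.9
```

>>> send_rows --pt "0 0 0.008 0 0 0" --pt "0 0 0.012 0 0 0" --pt "0 0 0.012 0 0 0"

```text
time_s: 10.1
position: [0.643, 0.0459, 0.0953]
tcp_rot: [[0.998, 0.068, -0.0], [0.068, -0.998, -0.0], [-0.0, 0.0, -1.0]]
force: [-5.5, -0.6, 15.5]
opening: 0.997
grasp_force: 7.8
```

```bash
python3 lid.py
```

```text
lid 1896 1676 -0.00032464763503629526 z at .66 0.0957692128674896 [0.61406889 0.78290419]
[0.64294659 0.04590064 0.09528617] [-4.78631514 -1.18447069 16.45652177]
```

Shut flat with firm contact at z = 0.095. I'll lift off and verify.

>>> send_rows --pt "0 0 -0.04 0 0 0" --pt "0 0 -0.15 0 0 0" --pt "0 0 -0.3 0 0 0" --pt "0 0 -0.5 0 0 0" --pt "-0.2 0 -0.6 0 0 0" --pt "-0.4 0 -0.6 0 0 0" --pt "-0.6 0 -0.6 0 0 0" --pt "-0.7 0 -0.6 0 0 0" --pt "-0.7 0 -0.6 0 0 0" --pt "-0.7 0 -0.6 0 0 0"

```text
time_s: 11.15
position: [0.4692, 0.034, 0.2429]
tcp_rot: [[0.998, 0.068, 0.002], [0.068, -0.998, -0.0], [0.002, 0.0, -1.0]]
force: [0.1, -0.3, -0.0]
opening: 0.998
grasp_force: 0.0
```

```bash
python3 lid.py; python3 - <<'E'
from h import *
im,W=cloud('top'); hsv=cv2.cvtColor(im,cv2.COLOR_RGB2HSV)
a=W[...,0]*np.cos(YAW)+W[...,1]*np.sin(YAW); b=W[...,1]*np.cos(YAW)-W[...,0]*np.sin(YAW);Z=W[...,2]
for nm,b0,b1 in(('L',.045,.115),('R',-.11,-.04)):
    m=(Z>.036)&(Z<.048)&(a>.5)&(a<.63)&(b>b0)&(b<b1)&(hsv[...,1]<70)
    print(nm,m.sum(),np.percentile(a[m],[2,10,50,90]) if m.sum() else '')
cv2.imwrite('pics/t3.png',im[...,::-1])
E
```

```text
lid 2011 1813 0.0025149974951342484 z at .66 0.09579021851616369 [0.61430851 0.78327302]
[0.47032914 0.03381793 0.24291163] [ 0.54580995 -0.05675503  0.24124235]
L 226 [0.57271797 0.57503633 0.58570432 0.59572477]
R 241 [0.5728414  0.5743089  0.58476697 0.59561562]
```

View pics/t3.png

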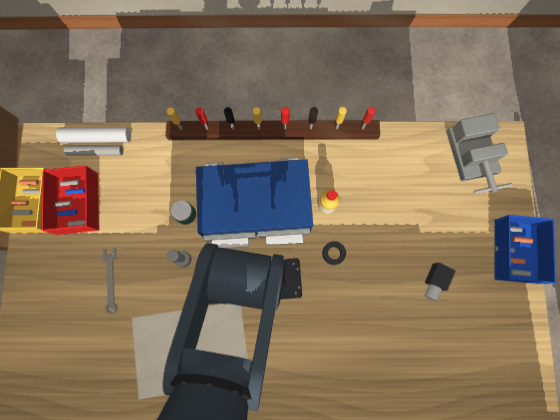

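The top view shows the lid flat at about (255,197), both drawers home with the pulls at (231,240) and (284,238), the bystanders where they were, and the arm clear.

```bash
python3 -c "
from rig import ticket; print(ticket.hand_in())"
```

```text
the job is handed in; nothing more can be done
None
```

I pushed both drawers home, then pressed the lid shut flat (measured about 0.003 rad open), and handed the job in at about 11 s with the arm clear and the tools and parts left where they stood; no verdict came back.

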